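# Load a battery pack into the gated test cradle

### The job

Get the blue battery pack ready for a resistance check: slide the cradle's red-tabbed gate aside, then load the pack contacts-first, nose under the lip, pushing it home against the sprung contacts, without forcing it, so that its tail drops behind the steel sill and it lies flat on the bed, and slide the gate fully shut over it. Leave the orange pack and the other things on the bench where they are.

Things in the scene. Friction and masses are not known exactly. Their poses are not given: they have to be found in the camera images.
- pack: The pack to load: blue sleeve, black caps, 140 long (x) x 52 wide (y) x 24 mm thick, rigid, about 0.4 kg, flat on the bench, label up. Origin: centre of its underside. Its -x end is the nose: 26 mm black cap with two brass contacts; its +x end is the tail (10 mm black cap, green charge lamps). Loaded, its x, y, z axes point as the cradle's and its underside is on the bed.
- pack_contacts (a point): Centre of the pack's nose end face (the brass-contact end), 12 mm above its underside.
- pack_tail (a point): Centre of the pack's tail end face, 12 mm above its underside.
- cradle: Battery test cradle fixed to the bench. Origin: bench level. In its frame (mm): aluminium base x = -130 to 114; behind the bed, x = 94 to 111.5, y = -46 to 152, top z = 34, the channel in which the gate slides along y. On the base is the nest (bed, contact block, sill, one rigid piece), clamped through slots anywhere up to 12 mm either way along x from mid-slot; where is NOT reported: see or feel it.
- bed_mid (a point): Mid-slot place of the middle of the bed's top: cradle x = 0, y = 0, 24 mm above the bench. White bed 34 mm wide, 72 mm to either end. Beside its tail end, at x = 41 to 63 mm from here, grey guides 55 mm apart (y = -27.5 to 27.5), 18 mm above the bed, flared above 10 mm. Nothing stands beside the bed from x = -28 to 40. All of this shifts with the nest.
- stop_mid (a point): Mid-slot place (cradle x = -72, shifts +-12) of the foot of the black contact block's face, the nose's solid stop, at bed level. Block (nest_c2) 36 deep, 78 wide, 36 high; its lip juts 10 over the bed, underside 28 up: the nose goes under with the tail raised 5 to 12 deg. Sprung head 9 mm out of the face: 1.5 N to start, 6 N pressed level. Cheeks 55 apart, 18 high, to 30 from the face, flared to 42.
- sill_mid (a point): Mid-slot place (cradle x = 71.5, shifts with the nest) of the steel sill's top inner edge, 7 mm above the bed, 8 mm thick. Stop to sill is 143.5 mm, so the 140 mm pack drops in only while pushed nearly to the solid stop; if not pushed far enough its tail is left standing on the sill. Let go, the springs hold the pack against the sill with about 4 N.
- gate (a joint): Gate position (m): 0 shut over the pack's tail, 0.100 fully aside; grows along the cradle's +y. Friction about 1.5 N, no spring. The gate is a steel plate 60 mm wide (y), 5 thick, underside 50.5 mm above the bench (2.5 above a loaded pack), at cradle x = 46 to 111 mm, overlapping the tail by 13 to 38. It clears the pack beyond 0.056; a tail standing on the sill blocks it.
- gate_grip (a point): On the gate's red grip tab, 15.5 mm below its top. The tab is an upright block 14 thick (cradle y) x 30 (cradle x) x 36 mm tall standing on the plate, z = 55.5 to 91.5 above the bench; this point is at cradle x = 90, z = 76, y = the gate's position.
- spare_pack: Bystander: a like pack with an orange sleeve, 140 x 52 x 24 mm, lying on the bench. Origin: centre of its underside.
- multimeter: Bystander: yellow handheld meter, 165 x 80 x 41 mm. Origin: centre of its underside.
- screwdriver: Bystander: screwdriver with red handle, 190 mm long, lying on the bench.
- tape_roll: Bystander: roll of amber tape, 90 mm across, 24 mm high. Origin: centre of its underside.
- solvent_bottle: Bystander: white bottle with blue cap, 64 mm across, 150 mm tall. Origin: centre of its underside.
- desk_bird: Bystander: white plastic bird figure, 62 mm across, 90 mm tall. Origin: centre of its underside.

How it is judged (in metres and radians):
On the way, in this order (a step that is already met when the one before it is completed fails the run):
1. the gate is slid aside, clear of the pack's path (more than 50 mm) (value of joint gate above 0.05 m), for 0.1 s.
2. the blue pack lies flat on the bed, contacts under the lip, tail behind the sill (x of pack_contacts in the frame of cradle below -0.0545 m and x of pack_tail in the frame of cradle below 0.0855 m and z of pack in the frame of cradle between 0.0215 and 0.0262 m and angle between pack's own z axis and vertical below 0.035 rad), for 0.1 s.
At the end, for the whole second after the job is handed in: The blue pack lies flat in the cradle, label up (tilt under 0.035 rad, underside within about 2 mm of the bed), contacts under the lip, tail behind the sill and within 4 mm of the centre line; the gate is shut to within 5 mm; pack and gate at rest (all of step 2 and value of joint gate below 0.005 m and y of pack in the frame of cradle between -0.004 and 0.004 m and linear speed of pack below 0.01 m/s and velocity of joint gate below 0.01 m/s); the robot touches nothing.
It fails at once if the orange pack or another bystander is moved by more than 25 mm (distance of any of spare_pack, multimeter, screwdriver, tape_roll, solvent_bottle, desk_bird from where it was at the start of the episode above 0.025 m).
It fails at once if the pack is forced: its nose is rammed against the solid face of the contact block with more than 40 N (contact force between pack and nest_c2 above 40 N).
It also fails if it takes over 64 s, if anything falls off the work surface, if the arm or the gripper's body presses on something with over 40 N, if the wrist force passes 120 N, or if a joint passes its speed limit or range.

### The arm

A 6-joint arm with a two-finger parallel gripper is mounted at the origin on the work surface. World frame = base frame: x ahead of the robot, y to its left, z up, the work surface at z = 0. Lengths are in mm, angles in rad, forces in N, time in s.
With the tool pointing down it reaches from about 275 to 750 mm from the base axis. Payload 10.2 kg.
Tool frame: the origin (TCP) lies at the very end of the fingers, on their centre line; the grasp point (between the pads) lies 19 mm behind it; z points along the fingers, y is the direction in which the jaws open and shut (so a half turn about z gives the same grasp; the last joint's range is limited). The gripper opens to 85 mm and grips with 20 to 120 N. Pads are 22 mm wide; open, the fingers measure 114 mm over their backs; the gripper's body (76 mm by 85 mm) begins 54 mm behind the grasp point. The pads swing forward as they close: fully open they stand 13 mm farther back than shut.
Start: joints at [1.065, 0.313, 1.498, -0, 1.331, -0.223], TCP at [146.512, 504.148, 231.294] pointing down, gripper open.
Joint ranges: [-2.94, 2.94], [-0.97, 2.17], [0.19, 2.56], [-1.23, 4.37], [0.02, 3.11], [-2.88, 2.88]. Speed limits (rad/s): [2.39, 2.39, 3.01, 3.14, 3.14, 3.14].

### API

Orientations are given as a unit quaternion [w, x, y, z].
In Python, from rig import * gives the robot as it stands. The module is installed in compiled form; this text tells all that it offers.
- The arm moves only by the shell command python3 -m crank 'ROWS' [FORCE]. ROWS is a JSON object of lists of equal length, an entry for each row: "dp": the shift along the world's x, y, z in cm, a list of three; "delta_rot": the turn, a rotation vector about the world's x, y, z in degrees, a list of three; "claw": the closure in counts, from 0 (fully open) to 255 (shut). A call has 1 to 10 rows; each row shifts and turns the commanded pose from where the row before left it; what a row does not reach is not made up. A row lasts 1/10 s, in which the tool goes at most 50 mm and 8.59 degrees, less where a joint would pass 70% of its speed; a pose out of reach is approached as far as the arm can. A call is refused whole if a number of a shift passes 5 or a number of a turn 8.59, either way. A call with a gripper value outside its range is refused whole. The fingers move at their own pace and stop on an object; FORCE is the grip in N (left out, the last holds). Time passes only in rows, so rows that do not move let the fingers close. It gives the time, the measured TCP pose, the force and the opening at its end, in the units of the state.
- sense(): the state, without advancing time (a new reading comes with each control period).
- capture(name): name is "scene" or "top" or "wrist"; returns (picture, depth): 384x512x3 uint8, red, green, blue; 384x512 float32, mm along the optical axis (not along the pixel's ray), 0 where there is no reading.
- camera_model(name): a dict with "fx", "fy", "cx", "cy" (pixels), "cam_to_world" (4x4, takes a point from camera to world coordinates); the wrist camera has in their place "T_tool_cam" (4x4, takes a point from camera to tool coordinates, whose origin is the TCP and whose axes are the flange's). Camera axes: x right, y up, looking along -z (the intrinsics and any distortion apply to the point x, -y, -z); pixel columns grow to the right and rows downward; lengths in mm; the calibration is good to about 2 mm. A picture is of the moment at which its call begins: read the wrist's pose just before it. camera_model takes no time and is no camera call.
- finish_job(): hands the job in, once; it reports no verdict.
Trained networks look in the newest picture that a camera, given by its name, has taken for a name from the list of things; names that differ only in an ending like _2 or _b are one class to them, and where a whole thing is asked for, a point or a joint stands for the part that bears it (a point fixed in the world has none). Each returns a list of dicts, best first, with "p" (0 to 1); they miss things now and then, are a little off and sometimes report something else, mostly with a low value. They report only what shows in the picture. A call takes as long as a camera call.
- boxes_of(camera, target): "centre" ([column, row] in pixels, amid what is visible of it).
- masks_of(camera, target): "region" (384x512 bool, what is visible of it) and "centre" ([column, row] in pixels, amid what is visible of it).
- pinpoint(camera, target): "centre" ([column, row] in pixels: a listed point, or the origin of a listed thing).
The state is a dict: "time_s": time; "joints": joint angles; "dq": joint speeds; "tau": joint torques, N m; "eef_pos": TCP position; "ee_rot": TCP orientation; "force": force on the tool from outside, world axes, zero at the start; "wrist_torque": the same for the moment, N m; "grip_width": opening from 0.0 (shut) to 1.0 (fully open).
Only numpy, scipy, OpenCV 4.12 (cv2) and the standard library are available. Lean on these libraries where they do the work, as an engineer would, in place of code of your own. Each camera call takes 0.05 s, during which the arm holds its last target.

## Working session

There is one attempt and no reset: what is moved stays moved. The work goes in short steps, Python scripts to look and compute and a shell command to move; the robot and the scene stay as the last step left them, time stands still between calls to the robot, and variables do not carry over. Pictures are saved under pics/ and viewed, and the job is handed in when it is done.

```bash
mkdir -p pics; ls; cat > h.py <<'E'
from rig import *
import numpy as np, cv2
def save(im,name): cv2.imwrite('pics/'+name+'.png',cv2.cvtColor(im,cv2.COLOR_RGB2BGR))
def proj_inv(cam,u,v,d,T=None):
    m=camera_model(cam); T=np.array(m['cam_to_world']) if T is None else T
    p=np.array([(u-m['cx'])/m['fx']*d,-(v-m['cy'])/m['fy']*d,-d,1.])
    return (T@p)[:3]
E
python3 - <<'E'
from h import *
print(sense())
for c in ['scene','top','wrist']:
    im,d=capture(c); save(im,c+'0'); np.save(c+'0d.npy',d); m=camera_model(c); print(c,m)
E
```

```text
pics
{'time_s': 0.0, 'joints': array([ 1.06461192e+00,  3.13451002e-01,  1.49843028e+00,  1.77750995e-05,
        1.33100697e+00, -2.23362572e-01]), 'dq': array([-0.0005304 ,  0.00062569, -0.00231735, -0.00121254,  0.00010324,
       -0.00182827]), 'tau': array([ 4.78096063e-04, -4.12270904e+01, -2.59739721e+01, -2.66078714e-04,
        4.22157827e-03,  1.91243501e-06]), 'eef_pos': array([146.37152503, 503.91721264, 230.73712635]), 'ee_rot': array([-2.39158761e-04,  1.40942153e-01,  9.90017621e-01, -6.02098754e-04]), 'force': array([-0.21046464, -0.56628697, -0.1391496 ]), 'wrist_torque': array([ 0.04509524, -0.038658  ,  0.03453446]), 'grip_width': 0.9999475406484621}
scene {'fx': 494.81414894310626, 'fy': 494.81414894310626, 'cx': 254.25744029982394, 'cy': 188.96257662599996, 'cam_to_world': array([[ 6.55434262e-01, -5.60078490e-01,  5.06673478e-01,
         1.32745577e+03],
       [ 7.55245868e-01,  4.83298438e-01, -4.42748572e-01,
        -6.09055714e+02],
       [ 3.09945122e-03,  6.72855634e-01,  7.39767321e-01,
         1.15967623e+03],
       [ 0.00000000e+00,  0.00000000e+00
[... 280 characters left out ...]
, -1.86623193e-02,  9.87359855e-03,
         4.48160053e+01],
       [ 6.98573775e-03,  1.48914228e-01,  9.88825441e-01,
         1.32369721e+03],
       [ 0.00000000e+00,  0.00000000e+00,  0.00000000e+00,
         1.00000000e+00]])}
wrist {'fx': 311.37037927728505, 'fy': 311.37037927728505, 'cx': 252.02930013840282, 'cy': 193.97305128353443, 'T_tool_cam': array([[ 2.02412638e-04,  9.55384835e-01,  2.95363804e-01,
         7.46993076e+01],
       [ 9.99999966e-01, -2.41576643e-04,  9.61053101e-05,
         2.06397122e-01],
       [ 1.63170552e-04,  2.95363774e-01, -9.55384851e-01,
        -1.42432872e+02],
       [ 0.00000000e+00,  0.00000000e+00,  0.00000000e+00,
         1.00000000e+00]])}
```

View pics/scene0.png

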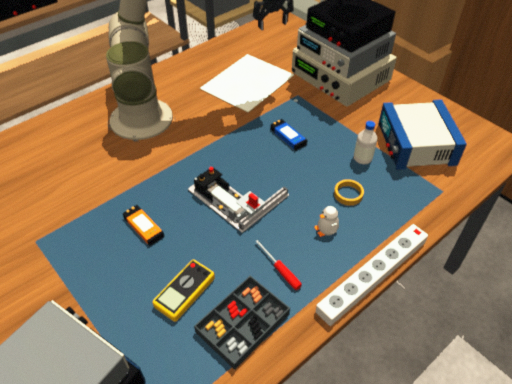

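View pics/top0.png

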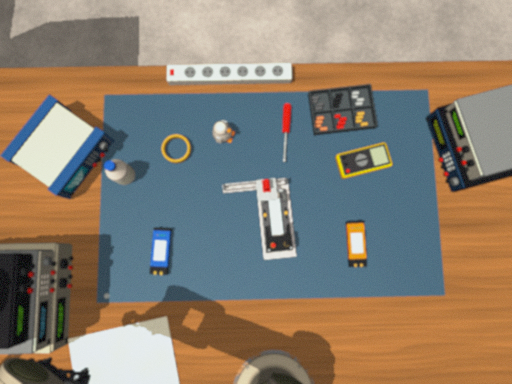

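View pics/wrist0.png

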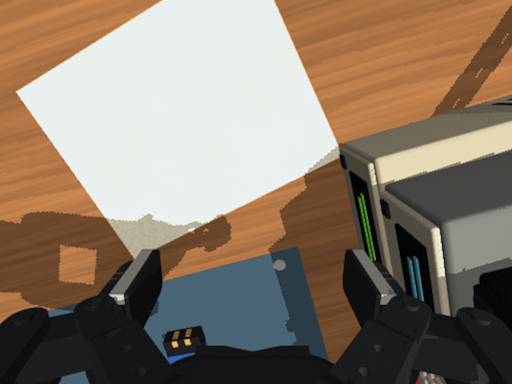

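The scene view shows the blue pack at (289,134), the cradle at (235,195) with its red gate tab at (252,200), and the orange pack at (143,225). In the top view the pack is at (161,250) with its nose toward the robot. The cradle is at (275,220), with its contact block near the robot and the channel running left.

```bash
python3 - <<'E'
from h import *
for c in ['top','scene']:
    im,d=capture(c)
    for t in ['pack','pack_contacts','pack_tail','cradle','bed_mid','stop_mid','sill_mid','gate_grip','spare_pack','solvent_bottle']:
        r=pinpoint(c,t)[:2]
        for q in r:
            u,v=q['centre']; dd=d[int(round(v)),int(round(u))]
            print(c,t,round(q['p'],2),np.round([u,v],1),np.round(proj_inv(c,u,v,dd),1))
im,d=capture('top')
save(cv2.resize(im[150:310,130:330],(800,640),interpolation=cv2.INTER_CUBIC)[:600],'topcrop')
im,d=capture('scene')
save(cv2.resize(im[110:250,170:330],(685,600),interpolation=cv2.INTER_CUBIC),'scenecrop')
E
```

```text
top pack 0.83 [162.9 250.4] [422.5 327.1  19.6]
top pack 0.36 [158.2 273.5] [353.  344.5   1. ]
top pack_contacts 0.97 [156.3 273.7] [352.7 349.6   3.9]
top pack_contacts 0.32 [271.1 191.3] [592.5  -5.   56.4]
top pack_tail 0.79 [161.4 229.2] [487.  332.5  19.7]
top cradle 0.66 [275.5 217. ] [517.2 -17.8  24.1]
top bed_mid 0.8 [279.2 214. ] [526.1 -29.3  26.3]
top stop_mid 0.77 [276.6 238.4] [450.5 -17.7  59.7]
top sill_mid 0.84 [272.6 187.7] [603.7  -9.8  54.9]
top sill_mid 0.21 [162.4 227.8] [490.6 327.8  27.7]
top gate_grip 0.78 [267.1 182.7] [613.7   7.5  88. ]
top gate_grip 0.61 [285.8 134.6] [783.6 -58.7   3.7]
top spare_pack 0.77 [354.2 245.2] [ 426.6 -254.8   26.1]
top spare_pack 0.42 [279.  216.4] [518.9 -28.6  23.8]
top solvent_bottle 0.81 [129.  170.8] [662.1 422.9  63.8]
top solvent_bottle 0.41 [354.4 242.1] [ 435.9 -256.    26. ]
scene pack 0.75 [184.4 290.9] [ 706.7 -305.5   32.1]
scene pack 0.7 [285.6 133.6] [425.6 321.6  24.6]
scene pack_contacts 0.83 [278.6 121.5] [362.9 346.8  25.1]
scene pack_tail 0.68 [301.6 145.7] [4.877e+02 3.403e+02 1.000e-01]
scene pack_tail 0.38 [364.8 158.8] [686.8 432.1  25.8]
scene cradle 0.82 [228.2 204.1] [542.3 -27.5  20.3]
scene cradle 0.69 [144.2 226.1] [ 452.5 -267.2   26. ]
scene bed_mid 0.7 [227.8 199.6] [531.1 -19.7  25.5]
scene stop_mid 0.79 [210.5 183.8] [455.9 -26.9  39.7]
scene sill_mid 0.95 [241.3 207.6] [583.9 -10.4  28. ]
scene sill_mid 0.69 [274.2 265.8] [ 7.874e+02 -6.240e+01  6.000e-01]
scene gate_grip 0.76 [251.2 199.1] [610.    6.2  76.8]
scene spare_pack 0.73 [143.3 224.1] [ 446.5 -266.    28.5]
scene solvent_bottle 0.6 [361.7 155.8] [675.1 428.3  33.2]
```

View pics/topcrop.png

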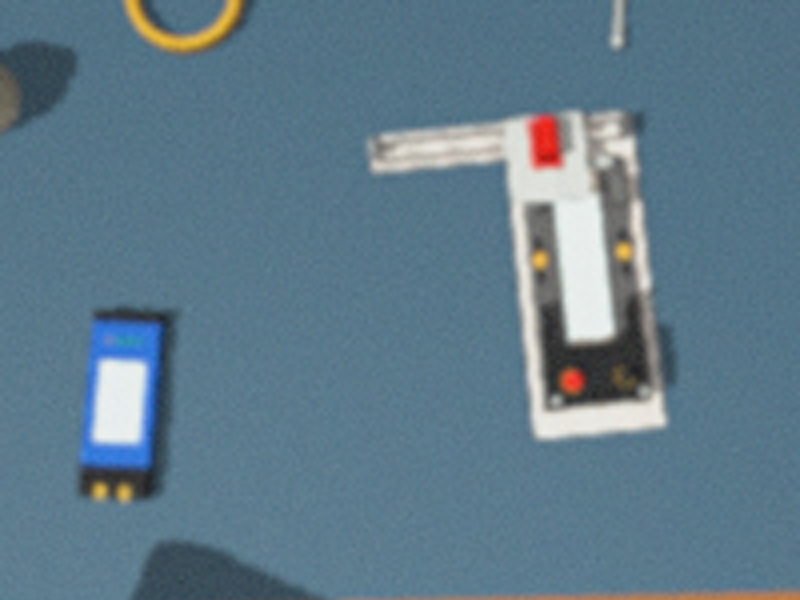

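View pics/scenecrop.png

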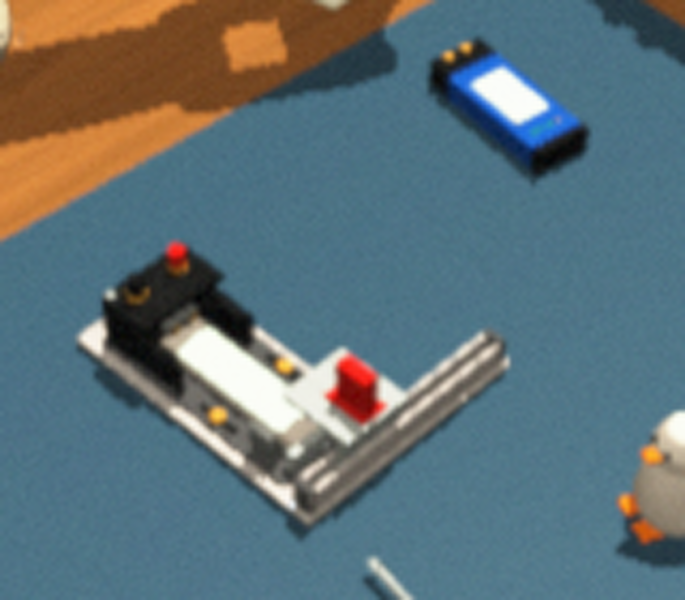

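```bash
python3 -m crank '{"dp":[[3.7,-2.3,0.1],[3.7,-2.3,0.1],[3.7,-2.3,0.1],[3.7,-2.3,0.1],[3.7,-2.3,0.1],[3.7,-2.3,0.1],[3.7,-2.3,0.1],[3.7,-2.3,0.1],[0,0,0],[0,0,0]],"delta_rot":[[0,0,2],[0,0,2],[0,0,2],[0,0,2],[0,0,2],[0,0,0],[0,0,0],[0,0,0],[0,0,0],[0,0,0]],"claw":[0,0,0,0,0,0,0,0,0,0]}' 40
cat >> h.py <<'E'
from scipy.spatial.transform import Rotation as R
def Twrist():
    s=sense(); q=s['ee_rot']; T=np.eye(4); T[:3,:3]=R.from_quat([q[1],q[2],q[3],q[0]]).as_matrix(); T[:3,3]=s['eef_pos']
    return T@np.array(camera_model('wrist')['T_tool_cam'])
def wshot(name):
    T=Twrist(); im,d=capture('wrist'); save(im,name); np.save(name+'_d.npy',d); np.save(name+'_T.npy',T); np.save(name+'_im.npy',im)
    return T,im,d
def cloud(d,T,cam='wrist'):
    m=camera_model(cam); v,u=np.mgrid[0:384,0:512]
    P=np.stack([(u-m['cx'])/m['fx']*d,-(v-m['cy'])/m['fy']*d,-d],-1)
    W=P@T[:3,:3].T+T[:3,3]; W[d==0]=np.nan; return W
def project(W,T,cam='wrist'):
    m=camera_model(cam); p=np.linalg.inv(T)@np.append(W,1); return np.array([m['cx']+m['fx']*p[0]/-p[2], m['cy']-m['fy']*p[1]/-p[2]])
E
python3 - <<'E'
from h import *
T,im,d=wshot('w1')
W=cloud(d,T)
for t in ['pack','pack_contacts','pack_tail']:
    for q in pinpoint('wrist',t)[:2]:
        u,v=q['centre']; print(t,q['p'],np.round(q['centre']),W[int(v),int(u)])
r=masks_of('wrist','pack')
for q in r[:2]:
    M=q['region']; P=W[M]; P=P[P[:,2]>18]; print(q['p'],M.sum(),len(P),np.median(P,0)); print(cv2.minAreaRect(P[:,:2].astype(np.float32)))
E
```

```text
time_s: 2.35
eef_pos: [442.8, 319.7, 239.0]
ee_rot: [-0.0, 0.055, 0.998, -0.0]
force: [0.6, 0.4, 0.5]
grip_width: 1.001
pack 0.62 [260. 141.] [415.40783844 331.94806054  22.90633922]
pack_contacts 0.93 [267.  79.] [349.7722653  346.15491633   0.35512439]
pack_tail 0.68 [266. 199.] [486.67235889 331.93401561  23.37530543]
0.57 5571 5520 [415.47410095 336.98071064  23.88707612]
((421.7684326171875, 336.6480407714844), (52.545448303222656, 140.74720764160156), 85.95337677001953)
```

View pics/w1.png

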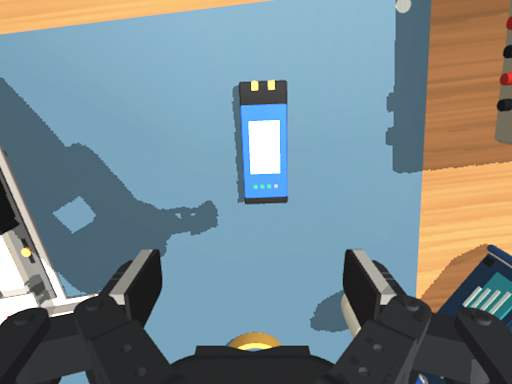

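The wrist view shows the pack squarely: nose contacts at (262,85), lamps at (266,187). Its centre is at (422, 337), yaw about -4°, top at 23.9 mm. Next I'll look at the cradle.

```bash
python3 -m crank '{"dp":[[1.3,-4.2,0],[1.3,-4.2,0],[1.3,-4.2,0],[1.3,-4.2,0],[1.3,-4.2,0],[1.3,-4.2,0],[1.3,-4.2,0],[1.3,-4.2,0],[0,0,0],[0,0,0]],"delta_rot":[[0,0,2],[0,0,2],[0,0,2],[0,0,2],[0,0,2],[0,0,1],[0,0,0],[0,0,0],[0,0,0],[0,0,0]],"claw":[255,255,255,255,255,255,255,255,255,255]}' 40
python3 - <<'E'
from h import *
T,im,d=wshot('w2')
W=cloud(d,T)
for t in ['cradle','bed_mid','stop_mid','sill_mid','gate_grip']:
    for q in pinpoint('wrist',t)[:2]:
        u,v=q['centre']; print(t,q['p'],np.round(q['centre']),W[int(v),int(u)])
# bed: white-bright, z~24
Z=W[...,2]
br=im.min(-1)>170
print('tab'); red=(im[...,0]>150)&(im[...,1]<60)&(im[...,2]<60)
P=W[red&(Z>85)&(Z<96)]; print(len(P),np.median(P,0), cv2.minAreaRect(P[:,:2].astype(np.float32)))
zi=np.clip((Z+5)/110*255,0,255); zi[np.isnan(Z)]=0
cv2.imwrite('pics/w2z.png',cv2.applyColorMap(zi.astype(np.uint8),cv2.COLORMAP_JET))
for z0,z1 in [(21,27),(55,65),(30,36),(38,46),(50,57)]:
    P=W[(Z>z0)&(Z<z1)]; print(z0,z1,len(P),np.nanmin(P,0),np.nanmax(P,0))
E
```

```text
time_s: 3.6
eef_pos: [546.4, -15.8, 239.2]
ee_rot: [-0.0, -0.042, 0.999, 0.0]
force: [0.1, 0.3, 0.9]
grip_width: 0.001
cradle 0.7 [253. 144.] [521.22581617 -16.77785552  23.48753033]
bed_mid 0.98 [252. 145.] [522.41836577 -17.82819586  23.78179001]
sill_mid 0.57 [252. 205.] [584.04107583 -12.68661323  55.28490234]
gate_grip 0.96 [273. 238.] [605.45816699   9.56320189  91.22027528]
tab
72 [601.00707122  11.75982094  90.00632677] ((605.8218383789062, 10.351095199584961), (19.80527687072754, 13.525983810424805), 6.262739658355713)
21 27 10707 [ 394.87637163 -345.13670044   21.00165653] [869.6588938  336.95654222  26.99476506]
55 65 5338 [411.90891544 -65.11209544  55.00137353] [769.40920954 149.5963454   64.9729005 ]
30 36 5301 [ 458.76241562 -341.88632991   30.00123474] [869.76833735 142.72489024  35.99945188]
38 46 1424 [ 457.3491592 -306.3786497   38.0241702] [768.60288718 145.77822547  45.91334937]
50 57 2149 [564.57694206 -22.65898935  50.1609967 ] [770.27764817 150.04742035  56.99000342]
```

View pics/w2.png

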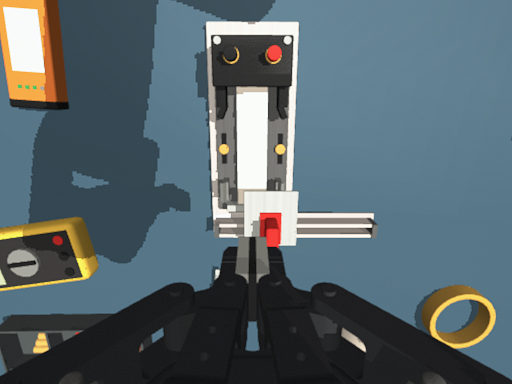

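View pics/w2z.png

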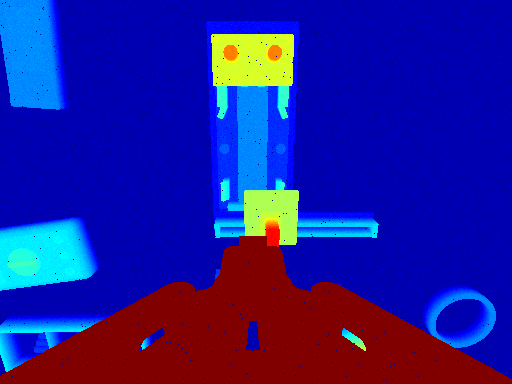

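```bash
python3 - <<'E'
from h import *
T=np.load('w2_T.npy');d=np.load('w2_d.npy');W=cloud(d,T);Z=W[...,2];X=W[...,0];Y=W[...,1]
def rect(n,m):
    m=m.astype(np.uint8); k,l,s,c=cv2.connectedComponentsWithStats(m); i=1+np.argmax(s[1:,4]); P=W[l==i]
    print(n,len(P),np.round(np.median(P,0),1),cv2.minAreaRect(P[:,:2].astype(np.float32))); return P
roi=(X>380)&(X<640)&(Y>-100)&(Y<180)
rect('block',roi&(Z>57)&(Z<63)&(X<480))
rect('plate',roi&(Z>53)&(Z<58)&(X>540))
rect('bed',roi&(Z>22.5)&(Z<26)&(abs(Y+18)<30))
P=rect('chan',roi&(Z>31)&(Z<36)&(X>580))
rect('cradle all',roi&(Z>5))
h,e=np.histogram(Z[roi],bins=np.arange(-4,96,1)); 
print([(a,b) for a,b in zip(e,h) if b>60])
E
```

```text
block 3750 [439.2 -24.8  59.7] ((437.48187255859375, -24.7105712890625), (45.5109748840332, 78.09758758544922), 4.70539665222168)
plate 2182 [590.   10.8  55.2] ((599.137451171875, 9.603376388549805), (65.41730499267578, 60.04401779174805), 4.499382495880127)
bed 2963 [515.7 -18.8  23.7] ((527.478515625, -18.105804443359375), (44.06538009643555, 138.25120544433594), 89.3111343383789)
chan 261 [610.9 124.3  31.9] ((614.7315063476562, 116.1353988647461), (17.74262046813965, 52.94114303588867), 4.838167667388916)
cradle all 57619 [535.5 -15.  295.1] ((509.9764404296875, 28.368202209472656), (242.81365966796875, 215.37974548339844), 5.264897346496582)
[(np.int64(-2), np.int64(1068)), (np.int64(-1), np.int64(7892)), (np.int64(0), np.int64(14742)), (np.int64(1), np.int64(6584)), (np.int64(2), np.int64(750)), (np.int64(7), np.int64(127)), (np.int64(8), np.int64(739)), (np.int64(9), np.int64(1716)), (np.int64(10), np.int64(1017)), (np.int64(11), np.int64(267)), (np.int64(12), np.int64(658)), (np.int64(13), np.int64(1705)), (np.int64(14), np.int64(1081)), (np.int64(15), np.int64(213)), (np.in
[... 311 characters left out ...]
64(27), np.int64(113)), (np.int64(29), np.int64(95)), (np.int64(30), np.int64(236)), (np.int64(31), np.int64(413)), (np.int64(32), np.int64(204)), (np.int64(33), np.int64(90)), (np.int64(34), np.int64(75)), (np.int64(40), np.int64(143)), (np.int64(41), np.int64(299)), (np.int64(42), np.int64(162)), (np.int64(53), np.int64(99)), (np.int64(54), np.int64(719)), (np.int64(55), np.int64(999)), (np.int64(56), np.int64(244)), (np.int64(57), np.int64(180)), (np.int64(58), np.int64(763)), (np.int64(59), np.int64(1733)), (np.int64(60), np.int64(1117)), (np.int64(61), np.int64(189)), (np.int64(77), np.int64(192)), (np.int64(78), np.int64(90)), (np.int64(90), np.int64(89)), (np.int64(91), np.int64(88))]
```

The cradle fit gives yaw 4.6° and a nest offset near 0. The gate is already about 21 mm open, with the tab at (611, 10). I'll push it open with the closed fingers.

```bash
python3 -m crank '{"dp":[[1.7,-0.15,-4.3],[1.7,-0.15,-4.3],[1.7,-0.15,-4.3],[1.7,-0.15,-4.3],[0,0,0]],"delta_rot":[[0,0,0],[0,0,0],[0,0,0],[0,0,0],[0,0,0]],"claw":[255,255,255,255,255]}' 40
python3 -m crank '{"dp":[[-0.08,1,0],[-0.08,1,0],[-0.08,1,0],[-0.08,1,0]],"delta_rot":[[0,0,0],[0,0,0],[0,0,0],[0,0,0]],"claw":[255,255,255,255]}'
```

```text
time_s: 4.4
eef_pos: [612.3, -20.8, 60.9]
ee_rot: [-0.005, -0.042, 0.999, 0.001]
force: [-0.6, 0.4, 1.3]
grip_width: 0.002
time_s: 4.8
eef_pos: [611.9, 19.2, 69.5]
ee_rot: [0.002, -0.042, 0.999, -0.0]
force: [1.1, -2.4, 1.4]
grip_width: 0.002
```

```bash
python3 -m crank '{"dp":[[-0.08,1,0],[-0.08,1,0],[-0.08,1,0],[-0.06,0.7,0],[-0.03,0.4,0],[0,0,0]],"delta_rot":[[0,0,0],[0,0,0],[0,0,0],[0,0,0],[0,0,0],[0,0,0]],"claw":[255,255,255,255,255,255]}'
python3 -m crank '{"dp":[[0.1,-1,1],[0,-1,4],[-1,0,4.5],[-1,0,4.5],[-1,0,3],[0,0,0],[0,0,0]],"delta_rot":[[0,0,0],[0,0,0],[0,0,0],[0,0,0],[0,0,0],[0,0,0],[0,0,0]],"claw":[255,0,0,0,0,0,0]}'
python3 - <<'E'
from h import *
T,im,d=wshot('w3'); W=cloud(d,T);Z=W[...,2];X=W[...,0];Y=W[...,1]
roi=(X>380)&(X<660)&(Y>-100)&(Y<200)
def rect(n,m):
    k,l,s,c=cv2.connectedComponentsWithStats(m.astype(np.uint8)); i=1+np.argmax(s[1:,4]); P=W[l==i]
    print(n,len(P),np.round(np.median(P,0),1),cv2.minAreaRect(P[:,:2].astype(np.float32)))
rect('block',roi&(Z>57)&(Z<63)&(X<480))
rect('plate',roi&(Z>53)&(Z<58)&(X>540))
rect('bed',roi&(Z>22.5)&(Z<26)&(abs(Y+18)<20))
rect('sill',roi&(Z>29)&(Z<33)&(abs(Y+12)<15)&(X>560))
E
```

```text
time_s: 5.4
eef_pos: [607.7, 59.9, 67.0]
ee_rot: [-0.0, -0.042, 0.999, 0.0]
force: [-0.2, 0.2, 0.4]
grip_width: -0.002
time_s: 6.1
eef_pos: [579.0, 38.4, 237.7]
ee_rot: [0.0, -0.041, 0.999, -0.0]
force: [-0.1, -0.7, 0.2]
grip_width: 0.99
block 3228 [445.  -24.1  59.7] ((442.6103515625, -24.262866973876953), (36.79123306274414, 78.04129791259766), 4.779038906097412)
plate 2527 [585.9  76.8  55.2] ((593.31787109375, 80.47981262207031), (64.36891174316406, 60.07101058959961), 4.316878795623779)
bed 3571 [519.7 -17.8  23.7] ((525.0355834960938, -17.454509735107422), (137.9674835205078, 34.92169189453125), 4.012247562408447)
sill 179 [597.4 -11.5  30.5] ((597.472412109375, -11.884398460388184), (7.688816547393799, 29.585115432739258), 5.100634574890137)
```

View pics/w3.png

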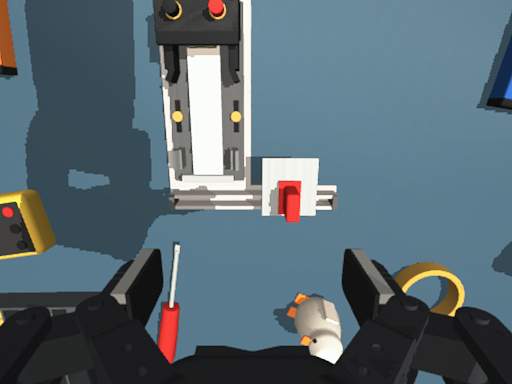

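The gate is about 92 mm open: plate at (290,187), tab at (290,200), and the bed fully exposed at (205,115). The sill and the block agree on where the stop is. Now the pack.

```bash
python3 -m crank '{"dp":[[-2.13,4.25,0],[-2.13,4.25,0],[-2.13,4.25,0],[-2.13,4.25,0],[-2.13,4.25,0],[-2.13,4.25,0],[-2.13,4.25,0],[0,0,-3],[0,0,-4],[0,0,-4]],"delta_rot":[[0,0,-1.75],[0,0,-1.75],[0,0,-1.75],[0,0,-1.75],[0,0,-1.75],[0,0,0],[0,0,0],[0,0,0],[0,0,0],[0,0,0]],"claw":[0,0,0,0,0,0,0,0,0,0]}' 60
python3 -m crank '{"dp":[[0,0,-2],[0,0,0],[0,0,0]],"delta_rot":[[0,0,0],[0,0,0],[0,0,0]],"claw":[0,0,0]}'
python3 - <<'E'
from h import *
s=sense();print(s['eef_pos'],s['ee_rot'])
T,im,d=wshot('w4'); W=cloud(d,T);Z=W[...,2]
r=masks_of('wrist','pack')
for q in r[:2]:
    M=q['region']; P=W[M]; P=P[P[:,2]>18]; print(q['p'],M.sum(),len(P),np.median(P,0)); print(cv2.minAreaRect(P[:,:2].astype(np.float32)))
E
```

```text
time_s: 7.15
eef_pos: [429.3, 336.6, 124.7]
ee_rot: [-0.001, 0.034, 0.999, -0.0]
force: [1.2, 0.8, -0.1]
grip_width: 1.002
time_s: 7.45
eef_pos: [430.1, 336.5, 107.2]
ee_rot: [-0.0, 0.035, 0.999, -0.0]
force: [-0.0, 0.1, 0.7]
grip_width: 1.003
[430.09922821 336.5245186  107.23876016] [-3.96317129e-04  3.45996179e-02  9.99401155e-01 -2.00403448e-04]
0.78 12185 12116 [411.85722976 336.91504237  23.94547149]
((421.29931640625, 336.64306640625), (52.4828987121582, 139.6239471435547), 86.1977310180664)
```

View pics/w4.png

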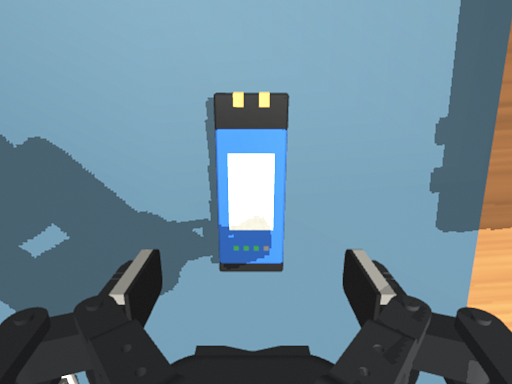

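```bash
python3 -m crank '{"dp":[[0,-0.05,-4],[0,0,-3.5],[0,0,-1.9],[0,0,-0.7],[0,0,-0.2],[0,0,0]],"delta_rot":[[0,0,0],[0,0,0],[0,0,0],[0,0,0],[0,0,0],[0,0,0]],"claw":[0,0,0,0,0,0]}'
python3 -m crank '{"dp":[[0,0,0],[0,0,0],[0,0,0],[0,0,0],[0,0,0],[0,0,0]],"delta_rot":[[0,0,0],[0,0,0],[0,0,0],[0,0,0],[0,0,0],[0,0,0]],"claw":[200,200,200,200,200,200]}' 60
```

```text
time_s: 8.15
eef_pos: [430.6, 336.5, 5.5]
ee_rot: [0.001, 0.034, 0.999, 0.0]
force: [-0.0, 0.7, 1.2]
grip_width: 0.998
time_s: 8.75
eef_pos: [430.4, 336.4, 5.4]
ee_rot: [0.001, 0.034, 0.999, 0.0]
force: [-2.1, -2.2, 6.9]
grip_width: 0.594
```

```bash
python3 -m crank '{"dp":[[0,0,1],[0,0,3],[0,0,4.5],[0,0,4.5],[0,0,1],[0,0,0]],"delta_rot":[[0,0,0],[0,0,0],[0,0,0],[0,0,0],[0,0,0],[0,0,0]],"claw":[200,200,200,200,200,200]}'
python3 -m crank '{"dp":[[1.45,-3.9,0],[1.45,-3.9,0],[1.45,-3.9,0],[1.45,-3.9,0],[1.45,-3.9,0],[1.45,-3.9,0],[1.45,-3.9,0],[1.45,-3.9,0],[1.45,-3.9,0],[0,0,0]],"delta_rot":[[0,0,2.15],[0,0,2.15],[0,0,2.15],[0,0,2.15],[0,0,0],[0,0,0],[0.16,-2,0],[0.16,-2,0],[0.16,-2,0],[0.16,-2,0]],"claw":[200,200,200,200,200,200,200,200,200,200]}'
python3 - <<'E'
from h import *
T,im,d=wshot('w5'); W=cloud(d,T)
s=sense();print(s['eef_pos'],s['ee_rot'],s['force'])
q=s['ee_rot'];print(R.from_quat([q[1],q[2],q[3],q[0]]).as_matrix())
E
```

```text
time_s: 9.35
eef_pos: [430.1, 336.3, 145.4]
ee_rot: [0.001, 0.034, 0.999, 0.001]
force: [0.2, -0.5, -4.7]
grip_width: 0.593
time_s: 10.35
eef_pos: [560.5, -19.0, 141.5]
ee_rot: [0.069, -0.038, 0.997, 0.003]
force: [-0.7, 0.8, -4.9]
grip_width: 0.592
[559.12251129 -16.76746729 141.20973315] [ 0.06865776 -0.03864901  0.99688567  0.00336535] [ 0.40576344 -0.30347182 -5.27039328]
[[-0.98758473 -0.07751941  0.13662773]
 [-0.07659518  0.99698986  0.01201685]
 [-0.137148    0.00140263 -0.99054957]]
```

View pics/w5.png

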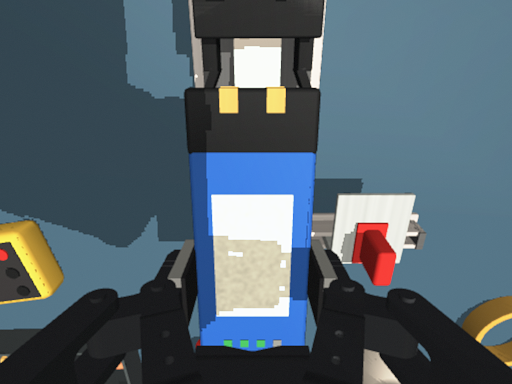

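The pack is held in the jaws with its nose at (253,90), pointing at the block at (255,20). I'll measure its pose in the hand.

```bash
cat >> h.py <<'E'
F0=np.array([450.4,-23.7]); YAW=np.radians(4.65)
def nest(W):  # world -> coords relative to stop face foot
    c,s=np.cos(YAW),np.sin(YAW); a=W[...,0]-F0[0]; b=W[...,1]-F0[1]
    return np.stack([a*c+b*s,-a*s+b*c,W[...,2]-24],-1)
E
cat > meas.py <<'E'
import sys
from h import *
T,im,d=wshot(sys.argv[1]); s=sense(); W=cloud(d,T); N=nest(W)
hsv=cv2.cvtColor(im,cv2.COLOR_RGB2HSV)
blue=(hsv[...,0]>105)&(hsv[...,0]<118)&(hsv[...,1]>190)&(hsv[...,2]>100)
P=N[blue&~np.isnan(N[...,2])&(W[...,2]>30)]
# top plane RANSAC-ish: robust LS
A=np.c_[P[:,:2],np.ones(len(P))]; w=np.ones(len(P),bool)
for _ in range(8):
    k=np.linalg.lstsq(A[w],P[w,2],rcond=None)[0]; r=P[:,2]-A@k; w=abs(r)<1.5
print('n',w.sum(),'tilt deg',np.degrees(np.arctan(k[0])),'roll',np.degrees(np.arctan(k[1])))
# all points on the plane
r=N[...,2]-(N[...,:2]@k[:2]+k[2]); on=(abs(r)<1.5)&(d>0)
m=on.astype(np.uint8); n,l,st,c=cv2.connectedComponentsWithStats(m); i=1+np.argmax(st[1:,4]); Q=N[l==i]
rect=cv2.minAreaRect(Q[:,:2].astype(np.float32)); print('rect',rect)
xn=np.percentile(Q[:,0],0.5); q=Q[Q[:,0]<xn+15]
print('nose top x,y,z rel stop/bed',xn,(q[:,1].min()+q[:,1].max())/2,k[0]*xn+k[2])
t=np.arctan(k[0]); print('nose bottom x,z',xn+24*np.sin(t),k[0]*xn+k[2]-24*np.cos(t))
tc=nest(s['eef_pos']); print('TCP rel',tc,'nose top-TCP',xn-tc[0],k[0]*xn+k[2]-tc[2]); print('force',s['force'])
E
python3 meas.py w6
```

```text
n 694 tilt deg 7.890378872591114 roll -0.04893042529648954
rect ((89.69171142578125, -1.4988784790039062), (63.122684478759766, 122.15299224853516), 89.81964111328125)
nose top x,y,z rel stop/bed 29.003640795966316 -1.642456062285703 124.38289376081451
nose bottom x,z 32.29831801364732 100.6101130645793
TCP rel [108.6266776   -0.54573554 117.4975372 ] nose top-TCP -79.62303680631149 6.885356560865347
force [-0.59951679  0.42947146 -4.80279135]
```

```bash
python3 -m crank '{"dp":[[0.1,0.13,-4],[0,0,-3],[0,0,-1.5],[0,0,-0.7],[0,0,0],[0,0,0]],"delta_rot":[[0,0,0],[0,0,0],[0,0,0],[0,0,0],[0,0,0],[0,0,0]],"claw":[200,200,200,200,200,200]}'
python3 meas.py w7
```

```text
time_s: 11.05
eef_pos: [561.4, -13.2, 52.4]
ee_rot: [0.07, -0.041, 0.997, 0.003]
force: [0.5, -0.1, -3.5]
grip_width: 0.592
n 2307 tilt deg 4.028835398864641 roll 0.25359214759953186
rect ((93.36377716064453, 1.6142921447753906), (63.49330139160156, 126.5459976196289), 89.89032745361328)
nose top x,y,z rel stop/bed 30.510426135045815 1.8785458760798246 40.92369936554849
nose bottom x,z 32.196630413284645 16.98300774788529
TCP rel [111.6469828    1.2815462   28.70640065] nose top-TCP -81.13655666591332 12.217298718991792
force [ 0.06981757 -0.32963259 -4.74285019]
```

View pics/w7.png

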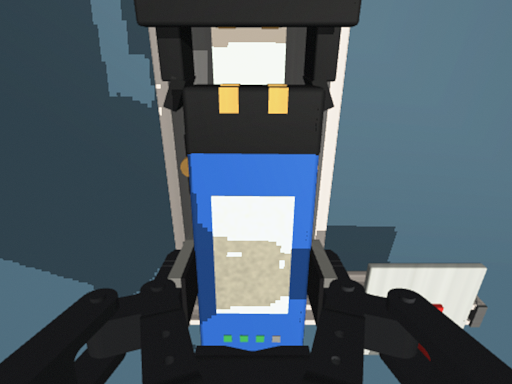

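```bash
python3 - <<'E'
s=open('meas.py').read()
s=s.replace("P=N[blue","box=np.zeros_like(blue); box[100:330,205:300]=1\nP=N[box").replace("&(W[...,2]>30)]","]").replace("w=np.ones(len(P),bool)","w=abs(P[:,2]-np.median(P[:,2]))<30")
s=s.replace("r=N[...,2]-(N","for v in range(90,340,40): print(v,np.round(N[v,225:280:10].mean(0),1))\nr=N[...,2]-(N")
open('meas.py','w').write(s)
E
python3 meas.py w8
```

```text
n 21425 tilt deg 3.9753819395324057 roll 0.30057337948913476
90 [31.6  0.5 42.1]
130 [45.9  0.4 43.1]
170 [61.7  0.4 43.6]
210 [78.7  0.4 45.5]
250 [97.9  0.3 46.5]
290 [119.    0.3  48.2]
330 [143.2   0.3  49.4]
rect ((93.75370025634766, 1.4002151489257812), (63.409889221191406, 126.8932876586914), 89.8900375366211)
nose top x,y,z rel stop/bed 30.76537267668114 1.7128294586428368 41.643580922544466
nose bottom x,z 32.42924102275351 17.701326598297168
TCP rel [111.71469369   1.16478109  28.80935102] nose top-TCP -80.94932101654011 12.834229899525404
force [ 1.25166749 -0.1807706  -4.65754407]
```

```bash
python3 - <<'E'
from h import *
for n in ['w3','w6','w8']:
    T=np.load(n+'_T.npy');d=np.load(n+'_d.npy');N=nest(cloud(d,T))
    C=(abs(N[...,2]-18)<1.5)&(abs(N[...,1])<45)&(N[...,0]>8)&(N[...,0]<44)
    for x0 in range(10,44,4):
        P=N[C&(N[...,0]>x0)&(N[...,0]<x0+4)]
        a=P[P[:,1]<0][:,1];b=P[P[:,1]>0][:,1]
        print(n,x0,len(a),len(b),[np.round([q.min(),q.max()],1) if len(q)>2 else None for q in (a,b)])
    P=N[(abs(N[...,2])<1)&(abs(N[...,1])<25)&(N[...,0]>10)&(N[...,0]<140)]; print('bed y',np.percentile(P[:,1],[1,99]) if len(P) else 0, len(P))
    P=N[(abs(N[...,2]-36)<1.2)&(abs(N[...,1])<50)&(N[...,0]>-40)&(N[...,0]<12)]; print('block y',np.percentile(P[:,1],[.5,99.5]),P[:,0].max())
    nz=N[88:100,150:360]; m=(abs(nz[...,2]-N[95,252,2])<2); P=nz[m]; print('nose y',P[:,1].min(),P[:,1].max())
im=np.load('w8_im.npy'); save(cv2.resize(im[0:200,130:380],(750,600),interpolation=cv2.INTER_CUBIC),'w8c')
E
```

```text
w3 10 37 34 [array([-36.7, -27.3]), array([28.2, 37.2])]
w3 14 40 49 [array([-36.8, -27.5]), array([28.1, 37.2])]
w3 18 41 37 [array([-37.1, -27.7]), array([28. , 37.2])]
w3 22 35 39 [array([-36.5, -27.3]), array([28. , 37.1])]
w3 26 34 46 [array([-36.9, -27.5]), array([27.9, 37. ])]
w3 30 32 27 [array([-36.1, -27.7]), array([27.8, 35. ])]
w3 34 24 24 [array([-35.4, -29. ]), array([29.8, 35.9])]
w3 38 24 24 [array([-37.8, -30.6]), array([30.8, 37.9])]
w3 42 2 2 [None, None]
bed y [-16.48296483  16.84591649] 2862
block y [-38.11300824  38.33051272] 10.633725688520295
nose y -67.81980393606793 176.19006586474876
w6 10 97 80 [array([-37.5, -27.6]), array([27.6, 37.2])]
w6 14 82 97 [array([-37.3, -27.6]), array([27.3, 37.3])]
w6 18 95 83 [array([-37.5, -27.9]), array([27.4, 37.1])]
w6 22 81 92 [array([-37.2, -27.4]), array([27.6, 37.4])]
w6 26 88 79 [array([-37.4, -27.6]), array([27.3, 37. ])]
w6 30 61 54 [array([-36.8, -27.2]), array([27.3, 36.5])]
w6 34 58 54 [array([-36.5, -29.3]), array([28.8, 36.1])]
w6 38 18 24 [array([-36.8, -31.1]), array([30.6, 36.9])]
w6 42 0 0 [None, None]
bed y [-16.57039764  16.54548729] 1708
block y [-38.32480193  38.18614563] 10.339883326007413
nose y -27.432199929081257 24.436807199713073
w8 10 263 276 [array([-37.6, -27.4]), array([27.2, 37.2])]
w8 14 248 242 [array([-37.5, -27.3]), array([27.1, 37.1])]
w8 18 257 236 [array([-37.6, -27.4]), array([27.1, 37.1])]
w8 22 230 237 [array([-37.7, -27.4]), array([27.2, 37.3])]
w8 26 223 227 [array([-37.4, -27.5]), array([27.3, 37.2])]
w8 30 154 131 [array([-36.9, -27. ]), array([26.8, 36.8])]
w8 34 143 59 [array([-36.6, -29.1]), array([33. , 36.4])]
w8 38 124 82 [array([-37.9, -30.6]), array([32.9, 37.5])]
w8 42 15 7 [array([-35.1, -32.1]), array([33.2, 34.4])]
bed y [-16.73571736  16.51924658] 3300
block y [-38.2540082   37.91879602] 10.694598699577469
nose y -24.282188068631953 27.563767931663694
```

View pics/w8c.png

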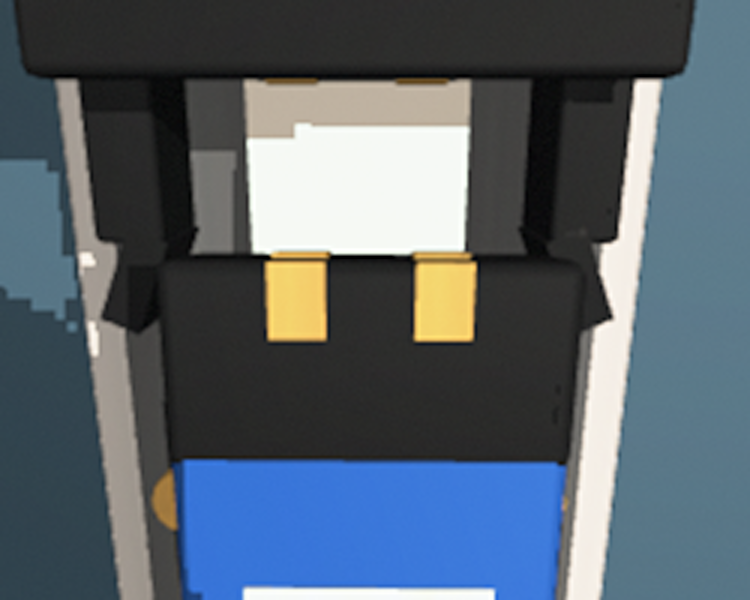

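Nest coordinates are symmetric, so the cradle fit is good. The nose sits 1.6 mm off to +y. It clipped the right cheek's flare and turned about 4° in the grip. I'll raise it, recentre and restore the tilt.

```bash
python3 -m crank '{"dp":[[0,0,1],[0.01,-0.16,0.2],[0,0,0],[0,0,0],[0,0,0],[0,0,0]],"delta_rot":[[0,0,0],[0,0,0],[0.16,-2,0],[0.16,-2,0],[0,0,0],[0,0,0]],"claw":[200,200,200,200,200,200]}'
cat >> meas.py <<'E'
nz=N[60:130,150:360].reshape(-1,3); rr=nz[:,2]-(nz[:,:2]@k[:2]+k[2]); nz=nz[(abs(rr)<1.2)]
for a,b in [(2,10),(10,20)]:
    P=nz[(nz[:,0]>xn+a)&(nz[:,0]<xn+b)]; print('nose y',P[:,1].min(),P[:,1].max(),(P[:,1].min()+P[:,1].max())/2)
E
python3 meas.py w9
```

```text
time_s: 11.75
eef_pos: [561.7, -15.4, 64.8]
ee_rot: [0.105, -0.04, 0.994, 0.004]
force: [-0.3, -0.8, -5.3]
grip_width: 0.589
n 21443 tilt deg 7.965003360970039 roll 0.3243153383756995
90 [30.9 -1.5 48. ]
130 [45.1 -1.5 50.1]
170 [nan nan nan]
210 [77.7 -1.6 54.9]
250 [97.3 -1.6 56.8]
290 [117.5  -1.7  60.7]
330 [142.3  -1.7  63.1]
rect ((92.60736083984375, -0.3980979919433594), (63.947628021240234, 126.08296203613281), 89.88800811767578)
nose top x,y,z rel stop/bed 30.05095694332878 -0.15865497676376883 48.02909707271568
nose bottom x,z 33.37659405017905 24.260627668197
TCP rel [111.71121853  -0.67436596  40.70606916] nose top-TCP -81.66026158641455 7.323027916981765
force [ 0.33227953 -0.53813742 -4.22279411]
nose y -26.11648962270272 25.792764109927756 -0.1618627563874817
nose y -26.228847216334266 25.73609068536311 -0.2463782654855784
```

```bash
python3 -m crank '{"dp":[[0,0,-0.7],[0,0,-0.7],[0,0,-0.6],[0,0,-0.2],[0,0,0],[0,0,0]],"delta_rot":[[0,0,0],[0,0,0],[0,0,0],[0,0,0],[0,0,0],[0,0,0]],"claw":[200,200,200,200,200,200]}'
python3 meas.py w10
```

```text
time_s: 12.4
eef_pos: [561.6, -15.2, 42.4]
ee_rot: [0.105, -0.04, 0.994, 0.004]
force: [-0.0, -0.0, -4.8]
grip_width: 0.592
n 21463 tilt deg 7.973654378833873 roll 0.32662189341718456
90 [30.8 -1.3 25.8]
130 [45.1 -1.3 27.6]
170 [60.6 -1.4 29.8]
210 [77.6 -1.4 32.6]
250 [96.6 -1.4 35.2]
290 [117.6  -1.5  38.2]
330 [141.5  -1.5  41.3]
rect ((92.36141967773438, -0.19072723388671875), (125.8550033569336, 63.728736877441406), 0.30683112144470215)
nose top x,y,z rel stop/bed 30.03064050756647 -0.03475448009388593 25.629331069173322
nose bottom x,z 33.35986634786965 1.8613640693591087
TCP rel [111.59800883  -0.53326045  18.50013348] nose top-TCP -81.56736832332281 7.129197591093419
force [-0.19387729  0.59746709 -5.27820228]
nose y -26.04956451606612 25.98538035572799 -0.03209208016906473
nose y -26.10920182983147 26.002700789453556 -0.05325052018895704
```

View pics/w10.png

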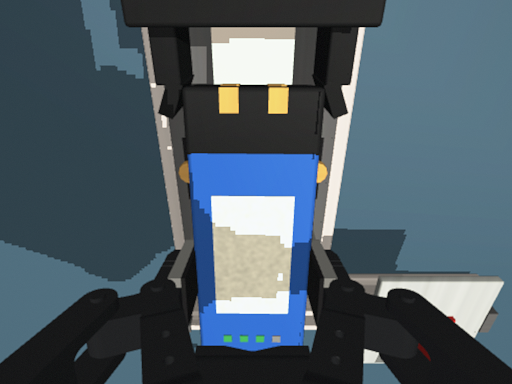

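The nose is centred in the cheeks, 1.9 mm above the bed with 8° of tilt. Now I'll slide it under the lip.

```bash
python3 -m crank '{"dp":[[-0.4,-0.03,-0.1],[-0.6,-0.05,0],[-0.6,-0.05,0],[-0.4,-0.03,0],[0,0,0],[0,0,0]],"delta_rot":[[0,0,0],[0,0,0],[0,0,0],[0,0,0],[0,0,0],[0,0,0]],"claw":[200,200,200,200,200,200]}'
python3 meas.py w11
```

```text
time_s: 13.05
eef_pos: [541.6, -16.8, 41.5]
ee_rot: [0.105, -0.04, 0.994, 0.004]
force: [0.8, 0.4, -4.9]
grip_width: 0.59
n 21433 tilt deg 7.981976664561539 roll 0.2733399948699397
90 [ 8.7 -1.2 35.7]
130 [24.9 -1.3 27. ]
170 [40.5 -1.4 28.9]
210 [57.5 -1.4 31.6]
250 [76.6 -1.5 34.1]
290 [97.9 -1.5 36.8]
330 [121.7  -1.6  40.1]
rect ((73.77822875976562, -0.32789039611816406), (122.5338363647461, 63.80646896362305), 0.06910476088523865)
nose top x,y,z rel stop/bed 13.002406079910953 -0.07026112267573481 25.118202413564855
nose bottom x,z 16.335084212883885 1.3507192388152838
TCP rel [91.53425744 -0.52684934 17.42461143] nose top-TCP -78.53185135834357 7.693590984312383
force [ 0.17406458 -0.4353302  -4.36481637]
nose y -26.155478026670707 25.98262129964511 -0.08642836351279826
nose y -25.956184873602183 25.954523605282738 -0.0008306341597226208
```

```bash
python3 -m crank '{"dp":[[-0.3,-0.024,0],[-0.3,-0.024,0],[-0.2,-0.016,0],[0,0,0],[0,0,0]],"delta_rot":[[0,0,0],[0,0,0],[0,0,0],[0,0,0],[0,0,0]],"claw":[200,200,200,200,200]}'
python3 meas.py w12 | egrep 'tilt|TCP|force'
```

```text
time_s: 13.6
eef_pos: [533.9, -17.5, 41.6]
ee_rot: [0.105, -0.04, 0.994, 0.004]
force: [4.3, 0.8, -4.8]
grip_width: 0.591
n 19689 tilt deg 8.134255650003563 roll 0.29949242889064953
TCP rel [83.70228704 -0.58766372 17.527954  ] nose top-TCP -70.30460333001487 8.663790348402614
force [ 4.53639253  0.84174146 -4.63020477]Traceback (most recent call last):
  File "meas.py", line 24, in <module>
    P=nz[(nz[:,0]>xn+a)&(nz[:,0]<xn+b)]; print('nose y',P[:,1].min(),P[:,1].max(),(P[:,1].min()+P[:,1].max())/2)
                                                        ~~~~~~~~~~^^
    return umr_minimum(a, axis, None, out, keepdims, initial, where)
ValueError: zero-size array to reduction operation minimum which has no identity
```

```bash
python3 -m crank '{"dp":[[-0.1,-0.008,0],[0,0,0],[0,0,0]],"delta_rot":[[0,0,0],[0,0,0],[0,0,0]],"claw":[200,200,200]}'
python3 -m crank '{"dp":[[-0.1,-0.008,0],[0,0,0],[0,0,0]],"delta_rot":[[0,0,0],[0,0,0],[0,0,0]],"claw":[200,200,200]}'
python3 -m crank '{"dp":[[-0.05,-0.004,0],[0,0,0],[0,0,0]],"delta_rot":[[0,0,0],[0,0,0],[0,0,0]],"claw":[200,200,200]}'
```

```text
time_s: 13.95
eef_pos: [532.9, -17.6, 41.5]
ee_rot: [0.105, -0.04, 0.994, 0.004]
force: [5.9, 0.6, -3.8]
grip_width: 0.589
time_s: 14.25
eef_pos: [532.5, -17.7, 41.8]
ee_rot: [0.106, -0.04, 0.994, 0.004]
force: [8.1, 1.6, -5.0]
grip_width: 0.596
time_s: 14.55
eef_pos: [532.4, -17.7, 42.0]
ee_rot: [0.107, -0.04, 0.993, 0.004]
force: [9.5, 2.6, -5.8]
grip_width: 0.588
```

Solid stop felt at about 9.5 N. Now I'll turn the tail down about the nose, keeping a light push.

```bash
python3 -m crank '{"dp":[[-0.02,0,-0.15],[-0.02,0,-0.15],[-0.02,0,-0.15],[-0.02,0,-0.15],[0,0,0],[0,0,0]],"delta_rot":[[-0.08,1,0],[-0.08,1,0],[-0.08,1,0],[-0.08,1,0],[0,0,0],[0,0,0]],"claw":[200,200,200,200,200,200]}'
python3 meas.py w13 2>&1| egrep 'tilt|TCP|force'; python3 -c "
from h import *
print(sense()['wrist_torque'])"
```

```text
time_s: 15.15
eef_pos: [531.8, -17.7, 36.0]
ee_rot: [0.072, -0.04, 0.997, 0.002]
force: [9.6, 2.8, -3.8]
grip_width: 0.591
n 19540 tilt deg 4.226008710759183 roll 0.3135640091489546
TCP rel [81.63368762 -0.67816545 12.00734336] nose top-TCP -68.85460863981565 13.474411417765918
force [ 9.83487584  1.87118442 -4.52333542]
[ 0.31950107 -1.49013404  0.04314581]
```

View pics/w13.png

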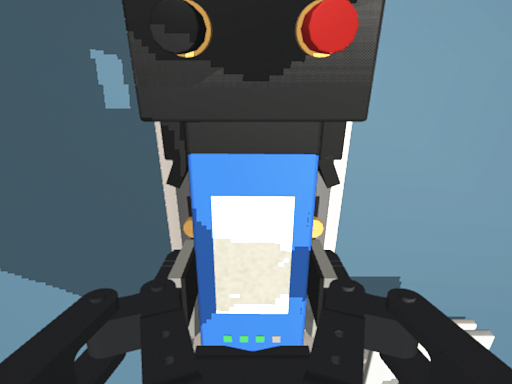

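```bash
python3 -m crank '{"dp":[[-0.02,0,-0.15],[-0.03,0,-0.15],[0,0,0],[0,0,0]],"delta_rot":[[-0.08,1,0],[-0.08,1,0],[0,0,0],[0,0,0]],"claw":[200,200,200,200]}'
python3 -m crank '{"dp":[[-0.03,0,-0.15],[-0.03,0,-0.15],[0,0,-0.05],[0,0,0],[0,0,0]],"delta_rot":[[-0.08,1,0],[-0.08,1,0],[0,0.2,0],[0,0,0],[0,0,0]],"claw":[200,200,200,200,200]}'
python3 meas.py w14 2>&1| egrep 'tilt|TCP|force|^[0-9]'
```

```text
time_s: 15.6
eef_pos: [531.4, -17.8, 33.0]
ee_rot: [0.055, -0.04, 0.998, 0.002]
force: [9.9, 1.1, -3.6]
grip_width: 0.594
time_s: 16.1
eef_pos: [530.9, -17.8, 29.7]
ee_rot: [0.036, -0.04, 0.999, 0.001]
force: [9.9, 1.5, -2.2]
grip_width: 0.59
n 19700 tilt deg -0.09822633317551885 roll 0.2823511839598561
90 [ 1.3 -1.3 36. ]
130 [16.2 -1.5 24.1]
170 [32.  -1.5 23.8]
210 [49.  -1.5 24.7]
250 [68.2 -1.6 24.6]
290 [89.6 -1.6 24.5]
330 [113.9  -1.7  24. ]
TCP rel [80.67361366 -0.6421076   5.68388935] nose top-TCP -68.44673690633732 18.718937784987997
force [10.11433237  2.26647353 -2.62509949]
```

View pics/w14.png

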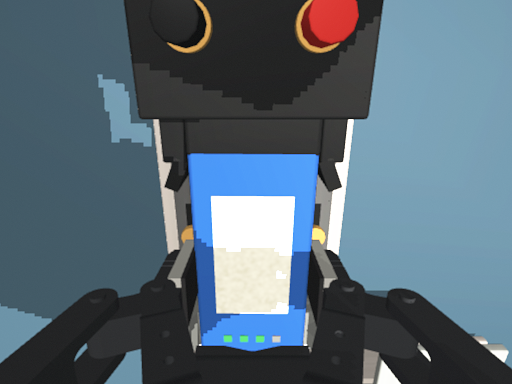

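The pack is flat (tilt -0.1°, top 24.3 mm above the bed) and pressed home at 10 N. I'll release it and back off.

```bash
python3 -m crank '{"dp":[[0,0,-0.05],[0,0,0],[0,0,0],[0,0,0],[0,0,0]],"delta_rot":[[0,0,0],[0,0,0],[0,0,0],[0,0,0],[0,0,0]],"claw":[200,120,60,0,0]}'
python3 -m crank '{"dp":[[0,0,0.5],[0,0,2],[0,0,4],[0,0,4.5],[0,0,4.5],[0,0,2],[0,0,0],[0,0,0]],"delta_rot":[[0,0,0],[0,0,0],[-0.16,2,0],[-0.16,2,0],[0,0,0],[0,0,0],[0,0,0],[0,0,0]],"claw":[0,0,0,0,0,0,0,0]}'
python3 - <<'E'
from h import *
T,im,d=wshot('w15'); N=nest(cloud(d,T)); print(sense()['eef_pos'],sense()['ee_rot'])
m=(abs(N[...,2]-24)<2.5)&(abs(N[...,1])<40)&(N[...,0]>5)&(N[...,0]<160)
n,l,st,c=cv2.connectedComponentsWithStats(m.astype(np.uint8)); Q=N[l==1+np.argmax(st[1:,4])]
A=np.c_[Q[:,:2],np.ones(len(Q))]; k=np.linalg.lstsq(A,Q[:,2],rcond=None)[0]
print(len(Q),Q.min(0),Q.max(0),np.median(Q,0),'tilt deg',np.degrees(k[:2])); print(cv2.minAreaRect(Q[:,:2].astype(np.float32)))
S=N[(N[...,0]>138)&(N[...,0]<156)&(abs(N[...,1])<20)]
for x in range(136,156,1):
    P=N[(N[...,0]>x)&(N[...,0]<x+1)&(abs(N[...,1])<14)]; print(x,len(P),np.round(np.median(P[:,2]),1) if len(P) else '')
m=(abs(N[...,2]-31.2)<2)&(N[...,0]>120)&(N[...,1]>30); P=N[m]; print('gate',cv2.minAreaRect(P[:,:2].astype(np.float32)))
E
```

```text
time_s: 16.65
eef_pos: [528.7, -17.5, 28.1]
ee_rot: [0.033, -0.041, 0.999, 0.002]
force: [-0.1, 0.1, -1.1]
grip_width: 1.002
time_s: 17.45
eef_pos: [528.7, -17.5, 202.9]
ee_rot: [-0.002, -0.041, 0.999, 0.0]
force: [-0.7, 0.4, 0.3]
grip_width: 1.0
[528.47582071 -17.48152957 202.17088597] [-2.79861228e-03 -4.05028679e-02  9.99175434e-01  3.71916757e-04]
6920 [ 11.32826025 -25.82205595  21.52762555] [143.98097896  26.12297323  26.42384453] [70.75545779 -0.24132423 23.8702341 ] tilt deg [-0.07149375 -0.01613855]
((77.65711212158203, 0.1592864990234375), (132.65846252441406, 51.93580627441406), 0.016683995723724365)
136 25 24.0
137 26 23.8
138 26 23.7
139 24 23.9
140 21 24.1
141 25 24.1
142 16 23.8
143 24 23.3
144 0 
145 0 
146 0 
147 0 
148 0 
149 0 
150 0 
151 0 
152 0 
153 0 
154 0 
155 0 
gate ((151.60195922851562, 92.18791961669922), (63.193382263183594, 60.329437255859375), 0.017912011593580246)
```

View pics/w15.png

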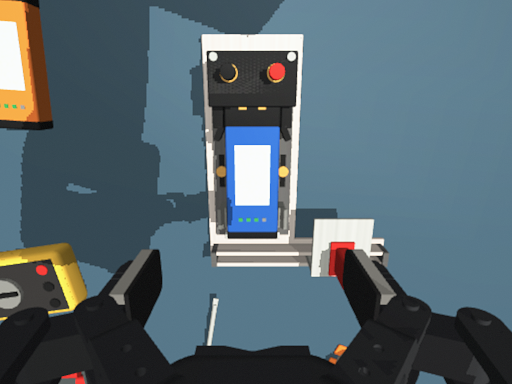

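Loaded: the tail edge is at 144 mm (sill at 143.5), flat, centred, top 23.9 mm above the bed. The gate is at 92 mm. I'll go to the far side of the tab.

```bash
python3 -m crank '{"dp":[[1.84,3.26,-1],[1.84,3.26,-1],[1.84,3.26,-1],[1.84,3.26,-1],[0,0,-3.5],[0,0,-3.5],[0,0,-2.3],[0,0,0],[0,0,0]],"delta_rot":[[0,0,0],[0,0,0],[0,0,0],[0,0,0],[0,0,0],[0,0,0],[0,0,0],[0,0,0],[0,0,0]],"claw":[255,255,255,255,255,255,255,255,255]}'
```

```text
time_s: 18.4
eef_pos: [602.5, 112.8, 70.1]
ee_rot: [-0.002, -0.04, 0.999, 0.0]
force: [-0.6, 0.5, 0.4]
grip_width: 0.002
```

```bash
python3 -m crank '{"dp":[[0.08,-1,0],[0.08,-1,0],[0.08,-1,0],[0.08,-1,0],[0.08,-1,0],[0.08,-1,0],[0.08,-1,0],[0.08,-1,0],[0.04,-0.5,0],[0,0,0]],"delta_rot":[[0,0,0],[0,0,0],[0,0,0],[0,0,0],[0,0,0],[0,0,0],[0,0,0],[0,0,0],[0,0,0],[0,0,0]],"claw":[255,255,255,255,255,255,255,255,255,255]}'
python3 -m crank '{"dp":[[0.04,-0.5,0],[0.04,-0.5,0],[0.02,-0.3,0],[0.01,-0.2,0],[0,-0.1,0],[0,0,0],[0,0,0]],"delta_rot":[[0,0,0],[0,0,0],[0,0,0],[0,0,0],[0,0,0],[0,0,0],[0,0,0]],"claw":[255,255,255,255,255,255,255]}'
```

```text
time_s: 19.4
eef_pos: [609.4, 26.9, 70.1]
ee_rot: [-0.002, -0.04, 0.999, -0.0]
force: [0.3, -0.1, -0.3]
grip_width: 0.002
time_s: 20.1
eef_pos: [610.7, 11.7, 70.4]
ee_rot: [-0.002, -0.041, 0.999, -0.0]
force: [0.7, 0.3, -0.4]
grip_width: 0.001
```

```bash
python3 -m crank '{"dp":[[0.01,-0.1,0],[0,-0.1,0],[0,0,0],[0,0,0]],"delta_rot":[[0,0,0],[0,0,0],[0,0,0],[0,0,0]],"claw":[255,255,255,255]}'
python3 -m crank '{"dp":[[0,-0.1,0],[0,-0.1,0],[0,0,0],[0,0,0]],"delta_rot":[[0,0,0],[0,0,0],[0,0,0],[0,0,0]],"claw":[255,255,255,255]}'
```

```text
time_s: 20.5
eef_pos: [610.8, 9.8, 70.4]
ee_rot: [-0.002, -0.041, 0.999, 0.0]
force: [0.4, 1.7, 0.6]
grip_width: 0.001
time_s: 20.9
eef_pos: [610.9, 9.6, 70.5]
ee_rot: [-0.001, -0.041, 0.999, 0.001]
force: [2.1, 10.5, 1.4]
grip_width: -0.001
```

End stop felt (10.5 N). I'll back off, rise and check.

```bash
python3 -m crank '{"dp":[[0,0.5,0],[0,1,0],[0,1,1],[0,0,4],[0,0,4.5],[-1,0,4.5],[-4,-1,2],[0,0,0],[0,0,0],[0,0,0]],"delta_rot":[[0,0,0],[0,0,0],[0,0,0],[0,0,0],[0,0,0],[0,0,0],[0,0,0],[0,0,0],[0,0,0],[0,0,0]],"claw":[255,255,255,255,255,255,255,255,255,255]}'
python3 - <<'E'
from h import *
T,im,d=wshot('w16'); N=nest(cloud(d,T)); print(sense()['eef_pos'])
it,_=capture('top'); isc,_=capture('scene'); save(it,'top1'); save(isc,'scene1')
m=(abs(N[...,2]-24)<2)&(abs(N[...,1])<27)&(N[...,0]>10)&(N[...,0]<124); Q=N[m]
A=np.c_[Q[:,:2],np.ones(len(Q))]; k=np.linalg.lstsq(A,Q[:,2],rcond=None)[0]
print('pack',len(Q),np.median(Q,0),np.percentile(Q[:,1],[.5,99.5]),np.degrees(k[:2]))
m=(abs(N[...,2]-31.3)<1.7)&(N[...,0]>110)&(abs(N[...,1])<60); n,l,st,c=cv2.connectedComponentsWithStats(m.astype(np.uint8)); P=N[l==1+np.argmax(st[1:,4])]
print('gate',len(P),cv2.minAreaRect(P[:,:2].astype(np.float32)),np.percentile(P[:,1],[.5,99.5]))
E
```

```text
time_s: 21.9
eef_pos: [561.0, 23.1, 229.8]
ee_rot: [-0.002, -0.041, 0.999, 0.0]
force: [0.5, -0.3, -0.6]
grip_width: -0.004
[561.0461762   23.0837551  229.44816407]
pack 5477 [60.2660003   0.397681   23.92893331] [-25.33857325  25.87643194] [ 0.00699233 -0.04312857]
gate 2369 ((150.87063598632812, 0.1794757843017578), (59.93850326538086, 65.1810302734375), 89.84305572509766) [-29.46070306  30.07825339]
```

View pics/w16.png

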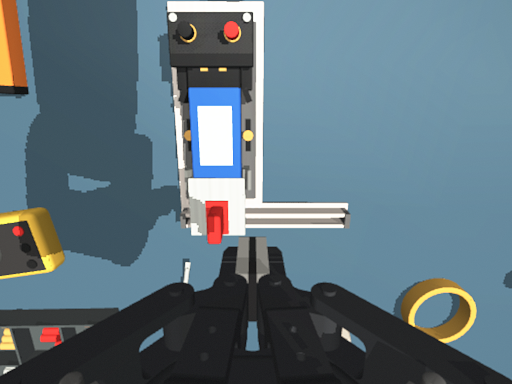

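View pics/scene1.png

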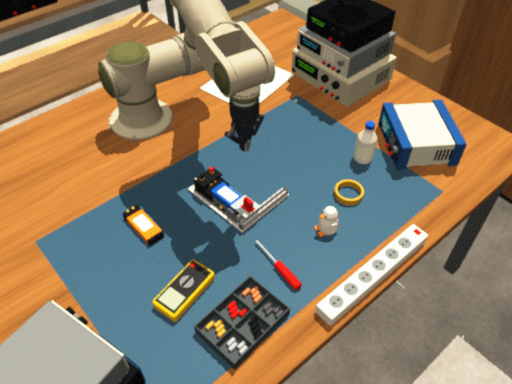

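The gate at (217,205) sits over the pack's tail, at 0.2 mm from shut. The pack is flat and centred, and the bystanders are where they were. I'm handing in.

```bash
python3 -c "
from rig import *
print(finish_job())"
```

```text
the job is handed in; nothing more can be done
None
```

The blue pack is loaded in the cradle, the gate is shut over it, and the job was handed in at about 22 s of the 64 s allowed. The hand-in reports no verdict.

**What I did:** I pushed the gate open to about 92 mm. The pack went in nose-first at 8° tilt and was pushed to the solid stop at about 10 N. I turned it down flat behind the sill, let it go, and pushed the gate shut until I felt its end stop at 10.5 N.

**Last checks:**

| Check | Reading |
|---|---|
| Pack tilt | under 0.1° |
| Pack top above the bed | 23.9 mm |
| Pack off the centre line | about 0.3 mm |
| Pack tail edge from the stop (measured before shutting the gate) | 144 mm, sill at 143.5 mm |
| Gate | about 0.2 mm from shut |
| Robot | clear, TCP 229 mm above the bench |
| Bystanders | judged by eye: they look unmoved in the scene picture |

**What went wrong on the way:** on the first descent the pack was 1.6 mm off centre because I had read its position before the arm settled. Its nose clipped a cheek flare and it turned about 4° in the grip. I raised it, recentred it and restored the tilt, and it then went in cleanly. The pack's nose itself is hidden under the lip, so I judged its seating from the forces and from the tail and height readings.

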